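# Change the bench supply over from feed I to feed II with the T-key

## Robot

A 6-joint arm with a two-finger parallel gripper is mounted at the origin on a cart in front of the work surface, level with it; the furniture and walls round the work are solid. World frame = base frame: x ahead of the robot, y to its left, z up, the work surface at z = 0. Lengths are in m, angles in rad, forces in N, time in s.
With the tool pointing down it reaches from about 0.3 to 0.85 m from the base axis. Payload 4.2 kg.
Tool frame: the origin (TCP) lies at the very end of the fingers, on their centre line; the grasp point (between the pads) lies arm.grip_point_offset behind it (arm.grip_point_offset is the distance from the TCP to the grasp point, in m); z points along the fingers, y is the line along which they close (so a half turn about z gives the same grasp; the last joint's range is limited). The gripper opens to 91 mm and grips with 3 to 60 N. Pads are 32 mm wide; open, the fingers measure 118 mm over their backs; the gripper's body (76 mm by 178 mm) begins 60 mm behind the grasp point.
Start: joints at [-1.121, 0.32, 1.565, -0, 1.257, -0.02], TCP at [0.26, -0.513, 0.214] pointing down, gripper open.
Joint ranges: [-3.11, 3.11], [-0.84, 2.01], [0.21, 2.61], [-1.34, 4.49], [0.05, 2.63], [-2.56, 2.56]. Speed limits (rad/s): [2.57, 2.57, 3.14, 3.14, 3.14, 3.14].

## Interface

Orientations are given as a unit quaternion [x, y, z, w].
In Python, from workcell import arm, imaging, probe_bus, job gives the robot as it stands (arm), with the cameras (imaging), the readings (probe_bus) and the job (job).
- The arm moves only by the shell command python3 steer.py [OPENING] [FORCE], which reads ROWS from standard input. ROWS is a JSON list of rows, 1 to 20 of them, each an object with the fields tx, ty, tz (the shift in m), turn (a turn about the tool's z in rad); a field left out counts as zero; each row is the pose to reach, as a shift and turn from the pose commanded when the command began, along the tool's axes at that moment; what a row does not reach only later rows make up. A row lasts 1/12 s, in which the tool goes at most 0.0417 m and 0.125 rad, less where a joint would pass 70% of its speed; a pose out of reach is approached as far as the arm can. OPENING is the finger opening in m, set as the command begins (- or left out keeps the last). The fingers move at their own pace and stop on an object; FORCE is the grip in N (left out, the last holds). Time passes only in rows, so rows that do not move let the fingers close. It prints the time, the measured TCP pose, the force, the opening and the grip force at its end. Input that does not fit is refused with a message, and nothing moves.
- probe_bus.get_state(): the state, without advancing time (a new reading comes with each control period).
- imaging.read_camera(name): name is "scene" or "top" or "wrist"; returns the picture (480x640x3 uint8, red, green, blue); there is no depth.
- imaging.camera_params(name): a dict with "fov_y" (degrees; the focal length in pixels is half the picture's height over the tangent of half this angle, whatever the lens; pixels are square), "cx", "cy" (the principal point, pixels), "distortion" ([k1, k2, p1, p2, k3] as OpenCV has them; the pictures are not rectified), "T" (4x4, takes a point from camera to world coordinates). Camera axes: x right, y up, looking along -z (the intrinsics and any distortion apply to the point x, -y, -z); pixel columns grow to the right and rows downward; lengths in m; the calibration is good to about 2 mm. A picture is of the moment at which its call begins: read the wrist's pose just before it. camera_params takes no time and is no camera call; for the wrist camera it gives the pose at the moment of the call.
- job.job_done(): hands the job in; it is judged then, once.
The state is a dict: "time": time; "q": joint angles; "joint_velocities": joint speeds; "tau": joint torques, N m; "ee_pos": TCP position; "eef_rot": TCP orientation; "contact_force": force on the tool from outside, world axes, zero at the start; "wrist_torque": the same for the moment, N m; "finger_gap": finger opening in m; "grip_force": force on a finger pad.
Only numpy, scipy, OpenCV 4.12 (cv2) and the standard library are available. Lean on these libraries where they do the work, as an engineer would, in place of code of your own. Each camera call takes 0.05 s, during which the arm holds its last target. There are 200 camera calls.

## Task

Change the bench supply over from feed I to feed II: put the loose T-key on the tongue of the grey switch box, where it turns only while pressed down, and take it from the one-bar mark to the ring mark (centre off). Let it spring up and lock there and keep your hand off it for at least two seconds while everything runs down, then press and turn it on to the two-bar mark. Leave the key standing on the tongue, sprung up and locked at the two bars; never force the switch, and leave the other things on the bench where they are.

Things in the scene. Friction and masses are not known exactly. Their poses are not given: they have to be found in the camera images.
- switch_box: Changeover switch: light grey enclosure 160 (x) by 154 mm (y), 58 mm high, fixed. Origin: centre of its underside, on the vertical turning axis; +x is its rear, where three conduits go into the bench (to 135 mm from the axis, 40 mm high). On top a round black collar, its rim 114 mm across, 80 mm above the bench, with the steel drive disc (57 mm across) inside.
- mark_I (a point): One raised white bar on the collar's rim: feed I. 50 mm from the axis, 60 degrees left of the rear as seen from the front, 80 mm above the bench.
- mark_off (a point): Raised white ring on the collar's rim: centre off. 50 mm from the axis, straight to the rear.
- mark_II (a point): Two raised white bars on the collar's rim: feed II. 50 mm from the axis, 60 degrees right of the rear.
- tongue (a point): Centre of the disc's top face, on the turning axis, 80 mm above the bench when not pressed. x runs along the tongue, z up. Tongue: steel block on the disc, 26 mm long (x), 7.5 mm thick (y), 13 mm high, its upper half tapering to 22 x 4 mm. A tooth on the disc's rim points along +x to the present position's mark. A key put on has its crossbar parallel to the tongue.
- selector (a joint): Angle of disc and tongue (rad), growing clockwise seen from above: -1.047 feed I (start), 0 centre off, +1.047 feed II. In each of these the tooth stands in a notch of the collar with about 0.06 rad of play either way, which blocks turning unless pressed. Friction about 0.05 N m, 0.1 to 0.25 more while the tooth rubs under the lip. Over 1 N m against a notch's side is too much.
- selector_press (a joint): How far the disc is pressed down (m), 0 to 0.0085 (hard stop), against a spring: 6 N at first, 11 N at the bottom. It turns out of a notch only while pressed at least 0.006. Between notches the tooth is held down under the lip; over the next notch it springs up by itself when the pressure is eased, and is locked (reads 0).
- key: Loose T-key of bare aluminium, about 0.16 kg, 72 mm long, 24 mm thick, lying on its flat side. Origin: on the lying underside, mid-length. x runs from foot to top, y along the crossbar, z through the thickness (mid-plane z = 12 mm). Crossbar 64 mm (y), x from +10 to +36 mm. Shank 44 mm wide (y), x from -36 to +10 mm. It can stand on its foot, x up.
- key_foot (a point): Centre of the key's foot face (key frame -36, 0, 12 mm), mouth of the slot that takes the tongue: 30 mm (y) by 10 mm (z), 16 mm deep. The tongue enters with 1.2 mm play either side and about 0.09 rad of yaw; fully on, the foot rests on the disc.
- key_bar (a point): Centre of the key's crossbar (key frame +23, 0, 12 mm), 59 mm above the foot when upright.
- bottle_a: Bystander, loose: red squeeze bottle, 42 mm round, 155 mm tall, standing. Origin: centre of its underside.
- bottle_b: Bystander, loose: blue squeeze bottle, 42 mm round, 155 mm tall, standing. Origin: centre of its underside.
- tape: Bystander, loose: white roll of masking tape lying flat, 80 mm across, 24 mm high. Origin: centre of its underside.
- clip: Bystander, loose: black binder clip, 20 x 40 mm, 35 mm high. Origin: centre of its underside.
- marker: Bystander, loose: white marker pen with a black cap lying flat, 130 mm long, 14 mm thick. Origin: centre of its underside.
- applicator: Bystander, loose: steel film applicator (a bar 34 x 103 mm, 26 mm high). Origin: centre of its underside.
- carton: Bystander, loose: small orange carton, 55 x 98 mm, 21 mm high. Origin: centre of its underside.

How it is judged:
By the outcome, as a careful person would: the job done as asked, in the order asked, and still so for the second after the job is handed in, with the robot touching nothing.
It also fails if it takes over 72 s, if anything falls off the work surface, if the arm or the gripper's body presses on something with over 40 N, if the wrist force passes 120 N, or if a joint passes its speed limit or range.

## Working session

There is one attempt and no reset: what is moved stays moved. The work goes in short steps, Python scripts to look and compute and a shell command to move; the robot and the scene stay as the last step left them, time stands still between calls to the robot, and variables do not carry over. Pictures are saved under pics/ and viewed, at most 10 in all, crops included, and the job is handed in when it is done.

```bash
ls; mkdir -p pics; python3 - <<'E'
from workcell import arm, imaging, probe_bus, job
import cv2,numpy as np
s=probe_bus.get_state();print(s['time'],s['ee_pos'],s['eef_rot'],s['finger_gap'],arm.grip_point_offset)
for n in ("top","scene"):
    cv2.imwrite(f'pics/{n}0.png',imaging.read_camera(n)[:,:,::-1]);p=imaging.camera_params(n);print(n,p['fov_y'],p['cx'],p['cy'],p['distortion'],np.round(p['T'],4).tolist())
E
```

```text
pics
steer.py
workcell.py
0.0 [ 0.26008538 -0.51224794  0.21313677] [ 9.72536149e-01  2.32750255e-01 -1.96731953e-04 -8.47665973e-04] 0.09102678237797181 0.0188
top 43.606417943613415 326.1961168305426 238.20491151596477 [-0.02582049  0.          0.          0.          0.        ] [[0.0241, 0.997, -0.0735, 0.4208], [-0.9997, 0.024, -0.0018, 0.0333], [-0.0, 0.0735, 0.9973, 1.5698], [0.0, 0.0, 0.0, 1.0]]
scene 57.57436125392858 318.2561222382855 241.95005714844163 [-0.0344451  0.         0.         0.         0.       ] [[-0.7253, 0.3753, -0.5772, -0.1706], [-0.6881, -0.4222, 0.5902, 0.7559], [-0.0222, 0.8252, 0.5644, 0.7657], [0.0, 0.0, 0.0, 1.0]]
```

View pics/top0.png

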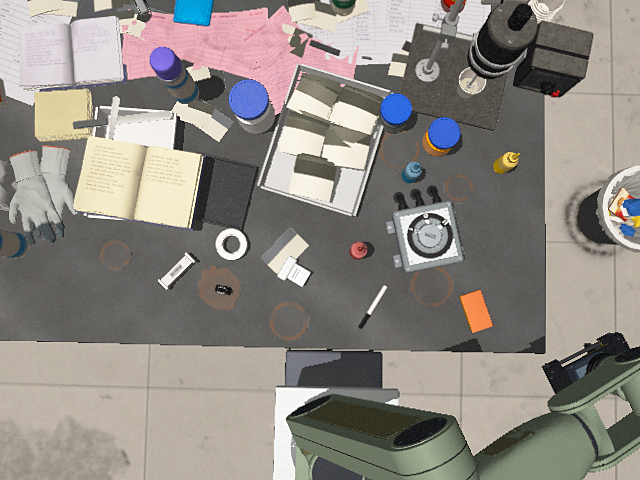

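View pics/scene0.png

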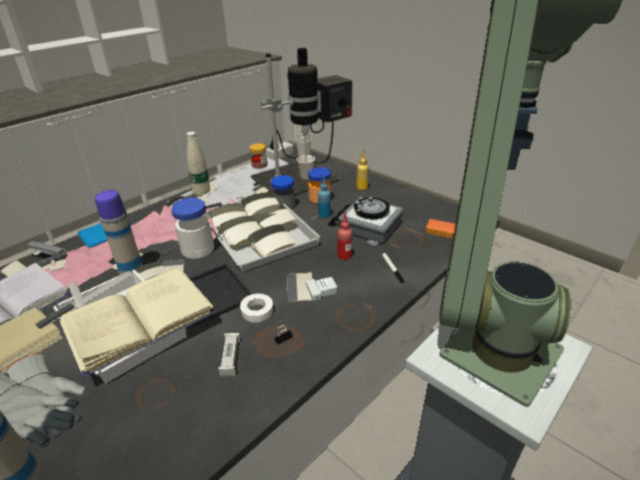

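Top view: the switch box is at about (428,236), the likely key at (293,270), the red bottle at (360,250), the blue one at (412,172) and the marker at (373,306). I'll zoom in on the key and the box.

```bash
python3 - <<'E'
import cv2,numpy as np
a=cv2.imread('pics/top0.png')
k=cv2.resize(a[220:295,250:325],(400,400),interpolation=cv2.INTER_CUBIC)   # scale 5.333
b=cv2.resize(a[180:280,380:480],(400,400),interpolation=cv2.INTER_CUBIC)   # scale 4
cv2.imwrite('pics/zoom0.png',np.hstack([k,b]))
E
```

```text
(no output)
```

View pics/zoom0.png

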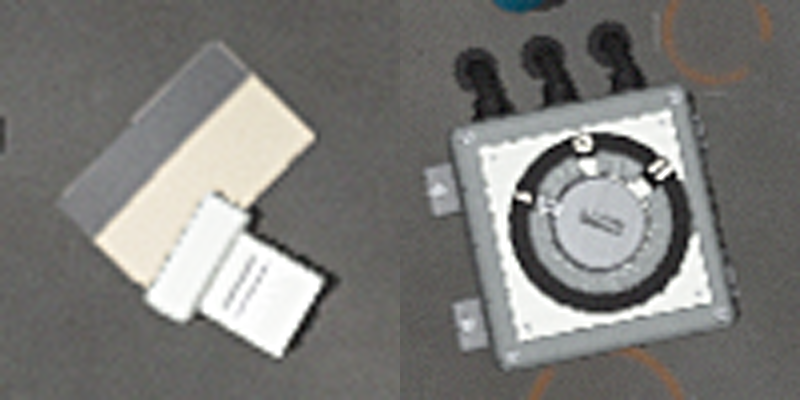

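Left half: the key lies with its crossbar at zoom px (198,257) and its foot edge at (305,317). Right half: the collar centre is near (601,222), one bar at (525,197), ring at (583,145), two bars at (660,170). Next I convert these to world positions.

```bash
cat > h.py <<'E'
import numpy as np,cv2
from workcell import arm, imaging, probe_bus, job
from scipy.spatial.transform import Rotation as R
def ray(p,uv):
    f=240/np.tan(np.radians(p['fov_y'])/2);K=np.array([[f,0,p['cx']],[0,f,p['cy']],[0,0,1]])
    n=cv2.undistortPoints(np.array(uv,float).reshape(-1,1,2),K,np.array(p['distortion']))[:,0]
    T=np.array(p['T']);return T[:3,3],(T[:3,:3]@np.c_[n[:,0],-n[:,1],-np.ones(len(n))].T).T
def plane(p,uv,z):
    o,d=ray(p,uv);return o+d*((z-o[2])/d[:,2])[:,None]
def proj(p,X):
    f=240/np.tan(np.radians(p['fov_y'])/2);K=np.array([[f,0,p['cx']],[0,f,p['cy']],[0,0,1]])
    T=np.array(p['T']);c=(np.atleast_2d(X)-T[:3,3])@T[:3,:3]*[1,-1,-1]
    return cv2.projectPoints(c,np.zeros(3),np.zeros(3),K,np.array(p['distortion']))[0][:,0]
def tool(x,y,z,yawy=None):
    """shift (tool axes) to world TCP x,y,z; yawy = wanted world angle of the tool y line -> turn, both options"""
    s=probe_bus.get_state();M=R.from_quat(s['eef_rot']).as_matrix()
    d=M.T@(np.array([x,y,z])-s['ee_pos']);print('shift',d.round(4),end=' ')
    if yawy is not None:
        v=M.T@[np.cos(yawy),np.sin(yawy),0];t=np.arctan2(-v[0],v[1]);t=(t+np.pi/2)%np.pi-np.pi/2
        print('turn',round(t,4),'or',round(t-np.sign(t)*np.pi,4),end=' ')
    print('q6',round(s['q'][5],3),'t',s['time'])
def shot(n,name):
    p=imaging.camera_params(n);cv2.imwrite('pics/'+name,imaging.read_camera(n)[:,:,::-1]);np.save('pics/'+name+'.npy',p,allow_pickle=True);return p
E
python3 - <<'E'
from h import *
p=imaging.camera_params('top')
z=lambda a,s,o:(np.array(a)+.5)/s-.5+o
k=plane(p,z([[210,193],[250,215],[187,322],[147,297],[333,275],[278,358]],400/75,[250,220]),.024)
print('key',k.round(4).tolist())
bar=k[:4].mean(0);foot=k[4:].mean(0);d=bar-foot
print('bar',bar,'foot',foot,'len',np.linalg.norm(d),'ang',np.arctan2(d[1],d[0]), 'cross', k[4]-k[5])
c,a1,a0,a2=plane(p,z([[601-400,222],[125,197],[183,145],[260,170]],4,[380,180]),.08)
print('box',c,[ (np.linalg.norm((a-c)[:2]),np.degrees(np.arctan2(*(a-c)[1::-1]))) for a in (a1,a0,a2)])
for n,a in (('red',[[360,250]]),('blue',[[412,172]]),('wristtest',[[373,306]])): print(n,plane(p,a,.1))
bar[2]=.002
tool(*(bar),np.arctan2(d[1],d[0])+np.pi/2)
E
```

```text
key [[0.4869, 0.1309, 0.024], [0.4768, 0.1113, 0.024], [0.4245, 0.1402, 0.024], [0.436, 0.1599, 0.024], [0.4488, 0.0705, 0.024], [0.4082, 0.0959, 0.024]]
bar [0.45605334 0.13558048 0.024     ] foot [0.42852023 0.08318098 0.024     ] len 0.05919273281971751 ang 1.0869995808744204 cross [ 0.04055802 -0.02545547  0.        ]
box [ 0.54447377 -0.22222641  0.08      ] [(np.float64(0.04977269915913653), np.float64(73.07330086197646)), (np.float64(0.04940573977946173), np.float64(13.815177719918484)), (np.float64(0.04952992536783778), np.float64(-47.5060488596207))]
red [[ 0.50207038 -0.04767577  0.1       ]]
blue [[ 0.69870296 -0.17273322  0.1       ]]
wristtest [[ 0.36618433 -0.08211187  0.1       ]]
shift [ 0.468  -0.4887  0.212 ] turn -0.6172 or 2.5243 q6 -0.02 t 0.1
```

```bash
echo '[{"tx": 0.12, "ty": -0.122, "turn": -0.15}, {"tx": 0.234, "ty": -0.244, "turn": -0.3}, {"tx": 0.234, "ty": -0.244, "turn": -0.3}, {"tx": 0.234, "ty": -0.244, "turn": -0.3}, {"tx": 0.234, "ty": -0.244, "turn": -0.3}, {"tx": 0.234, "ty": -0.244, "turn": -0.3}, {"tx": 0.234, "ty": -0.244, "turn": -0.3}, {"tx": 0.468, "ty": -0.489, "tz": 0.01, "turn": -0.586}, {"tx": 0.468, "ty": -0.489, "tz": 0.01, "turn": -0.586}, {"tx": 0.468, "ty": -0.489, "tz": 0.01, "turn": -0.586}, {"tx": 0.468, "ty": -0.489, "tz": 0.01, "turn": -0.586}, {"tx": 0.468, "ty": -0.489, "tz": 0.01, "turn": -0.586}, {"tx": 0.468, "ty": -0.489, "tz": 0.01, "turn": -0.586}, {"tx": 0.468, "ty": -0.489, "tz": 0.01, "turn": -0.586}, {"tx": 0.468, "ty": -0.489, "tz": 0.01, "turn": -0.586}, {"tx": 0.468, "ty": -0.489, "tz": 0.01, "turn": -0.586}, {"tx": 0.468, "ty": -0.489, "tz": 0.01, "turn": -0.586}, {"tx": 0.468, "ty": -0.489, "tz": 0.01, "turn": -0.586}, {"tx": 0.468, "ty": -0.489, "tz": 0.01, "turn": -0.586}, {"tx": 0.468, "ty": -0.489, "tz": 0.01, "turn": -0.586}]' | python3 steer.py 0.091; python3 - <<'E'
from h import *
p=shot('wrist','w1.png');print(np.round(p['T'],3).tolist())
E
```

```text
time: 1.77
ee_pos: [0.4556, 0.1339, 0.2037]
eef_rot: [0.864, 0.503, -0.001, 0.0]
contact_force: [0.1, 0.7, 0.6]
finger_gap: 0.0912
grip_force: 0.0
[[0.871, 0.471, 0.142, 0.496], [-0.492, 0.833, 0.253, 0.205], [0.001, -0.29, 0.957, 0.375], [0.0, 0.0, 0.0, 1.0]]
```

View pics/w1.png

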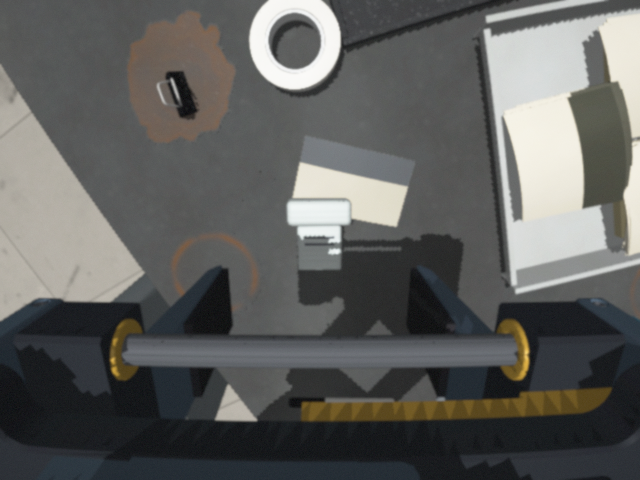

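The key is clear in this view: crossbar at px x 287–351, y 200–225; foot edge at y≈270, x 299–341.

```bash
python3 - <<'E'
from h import *
p=np.load('pics/w1.png.npy',allow_pickle=True).item()
g=cv2.cvtColor(cv2.imread('pics/w1.png'),cv2.COLOR_BGR2GRAY)
print(g[190:285:1,320].tolist()); print(g[212,280:360].tolist()); print(g[255,290:350].tolist())
k=plane(p,[[287.5,213],[350.5,213],[299,258],[341,258],[320,269.5],[319,226]],.024)
print(k.round(4).tolist());
for a,b in ((0,1),(2,3),(4,5)):
  d=k[b]-k[a];print(np.linalg.norm(d),np.degrees(np.arctan2(d[1],d[0])))
E
```

```text
[229, 229, 228, 228, 227, 226, 223, 205, 164, 150, 173, 203, 224, 233, 239, 242, 243, 242, 242, 241, 240, 239, 238, 240, 241, 239, 238, 238, 238, 238, 238, 233, 225, 212, 193, 192, 217, 232, 239, 240, 240, 241, 241, 240, 233, 206, 144, 87, 87, 112, 119, 117, 107, 85, 74, 88, 107, 116, 116, 116, 118, 117, 120, 118, 119, 119, 120, 120, 120, 119, 116, 117, 118, 121, 120, 120, 121, 121, 119, 108, 79, 53, 51, 50, 50, 50, 51, 51, 47, 51, 49, 49, 52, 51, 51]
[94, 95, 94, 94, 95, 104, 133, 177, 213, 228, 235, 238, 239, 239, 240, 240, 239, 240, 239, 240, 239, 239, 239, 240, 239, 239, 239, 239, 239, 239, 240, 240, 240, 240, 239, 240, 240, 239, 238, 239, 238, 239, 239, 239, 239, 239, 238, 239, 238, 239, 239, 238, 238, 238, 238, 238, 238, 239, 238, 238, 239, 237, 238, 238, 237, 237, 235, 229, 218, 199, 184, 194, 216, 222, 223, 223, 222, 223, 222, 222]
[97, 98, 97, 97, 99, 93, 92, 90, 100, 111, 116, 117, 117, 118, 117, 119, 117, 116, 119, 118, 116, 117, 116, 118, 118, 118, 116, 119, 120, 118, 119, 118, 119, 119, 118, 118, 118, 119, 122, 123, 127, 136, 139, 132, 124, 123, 125, 125, 121, 113, 99, 79, 61, 52, 52, 50, 48, 48, 50, 50]
[[0.4308, 0.1519, 0.024], [0.4846, 0.1215, 0.024], [0.417, 0.106, 0.024], [0.4542, 0.085, 0.024], [0.4294, 0.0846, 0.024], [0.4512, 0.1253, 0.024]]
0.061731708534366256 -29.467221375708647
0.04268453079265662 -29.473770806337406
0.046103139038003796 61.81359547841996
```

```bash
echo '[{"tx": 0.0025, "tz": 0.04}, {"tx": 0.0025, "tz": 0.08}, {"tx": 0.0025, "tz": 0.12}, {"tx": 0.0025, "tz": 0.16}, {"tx": 0.0025, "tz": 0.18}, {"tx": 0.0025, "tz": 0.19}, {"tx": 0.0025, "tz": 0.2}, {"tx": 0.0025, "tz": 0.2}]' | python3 steer.py 0.091 && echo '[{}, {}, {}, {}, {}, {}, {}, {}]' | python3 steer.py 0.05 5
```

```text
time: 2.48
ee_pos: [0.456, 0.1354, 0.0025]
eef_rot: [0.864, 0.503, -0.002, -0.0]
contact_force: [-0.2, 0.5, -0.3]
finger_gap: 0.0907
grip_force: 0.0
time: 3.15
ee_pos: [0.4579, 0.1374, 0.0047]
eef_rot: [0.864, 0.504, 0.001, 0.0]
contact_force: [0.9, -1.0, 6.3]
finger_gap: 0.0641
grip_force: 5.0
```

```bash
echo '[{"tx": -0.002, "tz": -0.007}, {"tx": -0.005, "tz": -0.014}, {"tx": -0.009, "tz": -0.021}, {"tx": -0.014, "tz": -0.027}, {"tx": -0.02, "tz": -0.032}, {"tx": -0.026, "tz": -0.037}, {"tx": -0.033, "tz": -0.041}, {"tx": -0.04, "tz": -0.044}, {"tx": -0.048, "tz": -0.046}, {"tx": -0.055, "tz": -0.047}, {"tx": -0.063, "tz": -0.047}, {"tx": -0.071, "tz": -0.046}, {"tx": -0.071, "tz": -0.046}, {"tx": -0.071, "tz": -0.046}]' | python3 steer.py - 5; python3 - <<'E'
from h import *
shot('wrist','w2.png');shot('scene','s2.png')
a=cv2.imread('pics/w2.png')[60:460,120:520];b=cv2.resize(cv2.imread('pics/s2.png')[210:340,250:380],(400,400))
cv2.imwrite('pics/c2.png',np.hstack([a,b]))
E
```

```text
time: 4.32
ee_pos: [0.4221, 0.0751, 0.0497]
eef_rot: [0.864, 0.503, -0.0, -0.0]
contact_force: [-0.2, 0.6, -1.5]
finger_gap: 0.0638
grip_force: 5.0
```

View pics/c2.png

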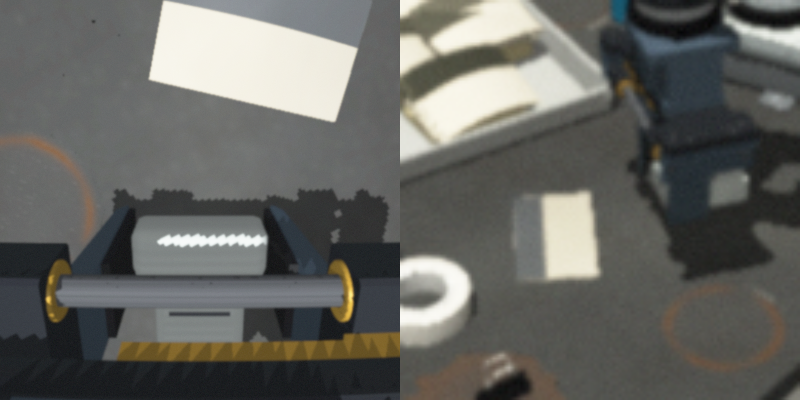

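The wrist view shows the crossbar held, with the shank's flat face still up at crop (198,320). The key was lifted without pivoting, since the grip friction held it. I'll ease to 3 N and see whether it swings down.

```bash
echo '[{"tz": -0.035}, {"tz": -0.035}, {"tz": -0.01}, {"tz": -0.035}, {"tz": -0.035}, {"tz": -0.035}]' | python3 steer.py - 3; python3 - <<'E'
from h import *
shot('wrist','w3.png');a=cv2.imread('pics/w2.png').astype(int);b=cv2.imread('pics/w3.png').astype(int)
for r in (285,290,320,325,375,380,390): print(r,a[r,300:350:10,1].tolist(),b[r,300:350:10,1].tolist())
E
```

```text
time: 4.92
ee_pos: [0.4239, 0.076, 0.0853]
eef_rot: [0.864, 0.504, 0.002, 0.001]
contact_force: [-0.2, 0.1, -1.7]
finger_gap: 0.064
grip_force: 3.0
285 [117, 118, 117, 118, 118] [140, 141, 140, 139, 140]
290 [125, 127, 126, 128, 127] [243, 156, 196, 235, 245]
320 [138, 139, 138, 138, 137] [59, 60, 59, 60, 57]
325 [133, 133, 134, 134, 134] [58, 60, 57, 44, 57]
375 [81, 80, 76, 81, 79] [86, 58, 60, 56, 55]
380 [132, 132, 135, 133, 135] [56, 58, 59, 59, 57]
390 [136, 135, 135, 136, 136] [57, 57, 54, 58, 54]
```

```bash
python3 - <<'E'
import cv2
cv2.imwrite('pics/c3.png',cv2.resize(cv2.imread('pics/w3.png')[200:440,200:440],(480,480)))
E
```

```text
(no output)
```

View pics/c3.png

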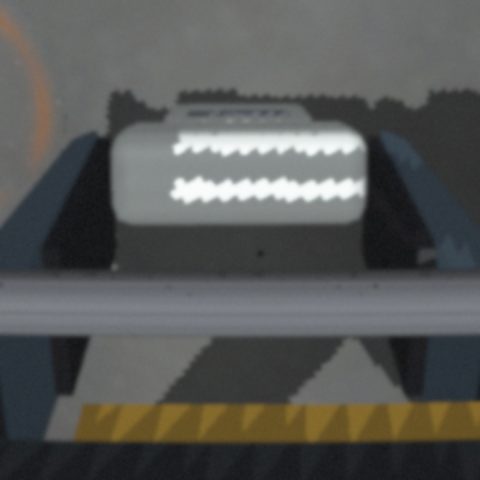

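The key now hangs foot-down, with its top face at crop rows 125–222 and the shank visible behind it on the camera side. I'll lower it to stand on the bench, then open.

```bash
echo '[{"tz": 0.02}, {"tz": 0.03}, {"tz": 0.034}, {"tz": 0.038}, {"tz": 0.041}, {"tz": 0.044}, {"tz": 0.044}]' | python3 steer.py - 3 && echo '[{}, {}, {}, {}]' | python3 steer.py 0.085 && python3 - <<'E'
from h import *
shot('wrist','w4.png')
cv2.imwrite('pics/c4.png',cv2.resize(cv2.imread('pics/w4.png')[200:440,200:440],(480,480)))
E
```

```text
time: 5.55
ee_pos: [0.4232, 0.0756, 0.041]
eef_rot: [0.864, 0.504, 0.001, 0.0]
contact_force: [2.1, -1.2, 3.6]
finger_gap: 0.0644
grip_force: 3.0
time: 5.88
ee_pos: [0.4213, 0.0756, 0.0405]
eef_rot: [0.864, 0.504, -0.001, -0.001]
contact_force: [0.2, -0.2, -0.3]
finger_gap: 0.0846
grip_force: 0.0
```

View pics/c4.png

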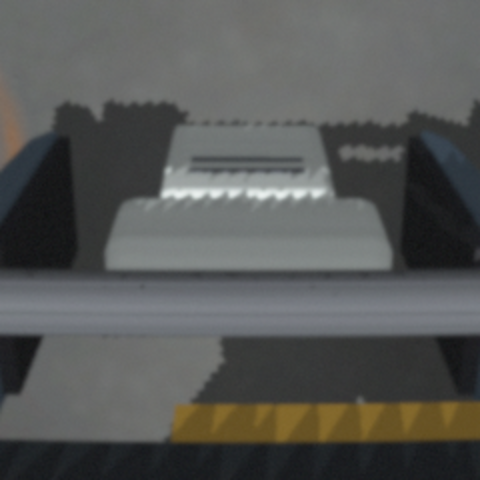

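```bash
python3 - <<'E'
from h import *
from scipy.optimize import least_squares
p=np.load('pics/w4.png.npy',allow_pickle=True).item()
s=probe_bus.get_state();M=R.from_quat(s['eef_rot']).as_matrix();T=s['ee_pos']
tx=M[:,0]*[1,1,0];ty=M[:,1]*[1,1,0];B=np.array([T[0],T[1],0])
def pt(a,b,z):return B+a*tx+b*ty+np.array([0,0,z])
for e in (-.01,0,.01):
  print(e,proj(p,[pt(e+.012,-.022,0),pt(e+.012,.022,0),pt(e+.012,-.022,.046),pt(e+.012,.022,.046),pt(e+.012,-.032,.046),pt(e+.012,.032,.046),pt(e+.012,-.032,.072),pt(e+.012,.032,.072),pt(e-.012,.032,.072)]).round(0).tolist())
E
```

```text
-0.01 [[283.0, 264.0], [355.0, 264.0], [275.0, 297.0], [363.0, 297.0], [255.0, 297.0], [383.0, 297.0], [245.0, 323.0], [393.0, 323.0], [389.0, 370.0]]
0 [[283.0, 249.0], [355.0, 249.0], [274.0, 278.0], [364.0, 278.0], [253.0, 278.0], [384.0, 278.0], [243.0, 302.0], [394.0, 302.0], [391.0, 351.0]]
0.01 [[282.0, 233.0], [356.0, 233.0], [273.0, 259.0], [365.0, 259.0], [252.0, 259.0], [385.0, 259.0], [242.0, 280.0], [396.0, 280.0], [392.0, 331.0]]
```

The projected model matches an upright key standing 9.5 mm behind the TCP along tool x. I'll shift, regrip firmly and lift.

```bash
echo '[{"tx": -0.005}, {"tx": -0.0095}, {"tx": -0.0095}]' | python3 steer.py 0.085 && echo '[{}, {}, {}, {}, {}, {}, {}]' | python3 steer.py 0.05 45 && echo '[{"tz": -0.02}, {"tz": -0.06}, {"tz": -0.1}, {"tz": -0.14}, {"tz": -0.18}, {"tz": -0.2}, {"tz": -0.2}, {"tz": -0.2}]' | python3 steer.py && python3 - <<'E'
from h import *
tool(.5445,-.2222,.24,np.radians(73.1))
E
```

```text
time: 6.18
ee_pos: [0.4167, 0.0666, 0.0408]
eef_rot: [0.864, 0.504, -0.001, -0.0]
contact_force: [-0.9, 0.3, -0.3]
finger_gap: 0.0849
grip_force: 0.0
time: 6.77
ee_pos: [0.418, 0.0673, 0.041]
eef_rot: [0.864, 0.504, 0.0, 0.0]
contact_force: [0.6, -0.4, 0.6]
finger_gap: 0.0641
grip_force: 45.0
time: 7.43
ee_pos: [0.4178, 0.0674, 0.2412]
eef_rot: [0.864, 0.504, 0.001, 0.0]
contact_force: [0.0, -0.6, -2.7]
finger_gap: 0.0636
grip_force: 45.0
shift [-0.1896  0.2529  0.0013] turn 1.3508 or -1.7908 q6 0.648 t 7.4333
```

```bash
echo '[{"tx": -0.02, "ty": 0.03, "turn": -0.12}, {"tx": -0.03, "ty": 0.06, "turn": -0.24}, {"tx": -0.045, "ty": 0.09, "turn": -0.36}, {"tx": -0.06, "ty": 0.12, "turn": -0.48}, {"tx": -0.075, "ty": 0.15, "turn": -0.6}, {"tx": -0.09, "ty": 0.18, "turn": -0.72}, {"tx": -0.11, "ty": 0.21, "turn": -0.84}, {"tx": -0.13, "ty": 0.24, "turn": -0.96}, {"tx": -0.15, "ty": 0.27, "turn": -1.08}, {"tx": -0.16, "ty": 0.3, "turn": -1.2}, {"tx": -0.174, "ty": 0.321, "turn": -1.32}, {"tx": -0.174, "ty": 0.321, "turn": -1.44}, {"tx": -0.174, "ty": 0.321, "turn": -1.56}, {"tx": -0.174, "ty": 0.321, "turn": -1.68}, {"tx": -0.174, "ty": 0.321, "turn": -1.79}, {"tx": -0.174, "ty": 0.321, "turn": -1.79}, {"tx": -0.174, "ty": 0.321, "turn": -1.79}, {"tx": -0.174, "ty": 0.321, "turn": -1.79}, {"tx": -0.174, "ty": 0.321, "turn": -1.79}]' | python3 steer.py && python3 - <<'E'
from h import *
p=shot('wrist','w5.png');print(proj(p,[[.5445,-.2222,.093]]))
E
```

```text
time: 9.02
ee_pos: [0.6112, -0.242, 0.24]
eef_rot: [0.148, 0.989, 0.0, -0.001]
contact_force: [-0.4, -0.4, -1.2]
finger_gap: 0.0639
grip_force: 45.0
[[318.90757585 145.5498181 ]]
```

View pics/w5.png

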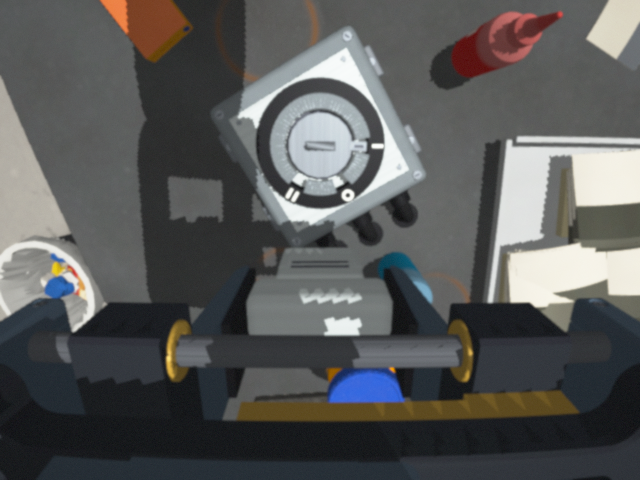

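Tongue at px (319,146), one-bar mark (377,146), ring (348,195), two bars (292,194). The prediction from the top camera, (318.9,145.5), agrees. The held key's foot edge is near row 250. I'll refine these numerically.

```bash
python3 - <<'E'
from h import *
p=np.load('pics/w5.png.npy',allow_pickle=True).item()
m=plane(p,[[377,146],[348,195],[292,194],[319,146]],.080);c=np.array([.5445,-.2222])
m[3]=plane(p,[[319,146]],.093)[0]
# centre from marks on the 50 mm circle
from scipy.optimize import least_squares
f=lambda v:np.r_[[m[i,:2]-v[:2]-.05*np.array([np.cos(v[2]+np.pi/3*(1-i)),np.sin(v[2]+np.pi/3*(1-i))]) for i in range(3)]].ravel()
r=least_squares(f,[*c,.23]);print('marks fit',r.x[:2].round(4),np.degrees(r.x[2]),(r.fun*1e3).round(1),'tongue',m[3].round(4))
g=cv2.cvtColor(cv2.imread('pics/w5.png'),cv2.COLOR_BGR2GRAY)
print(g[138:155,300:340:2])
s=probe_bus.get_state();M=R.from_quat(s['eef_rot']).as_matrix();T=s['ee_pos'];print(T,np.degrees(np.arctan2(M[1,1],M[0,1])))
for e in(-.003,0,.003):
  k=[T+M@[e+.012,y,zz] for y,zz in((-.022,.0405),(.022,.0405),(-.032,-.0055),(.032,-.0055),(-.032,-.0315),(.032,-.0315))];print(e,proj(p,k).round(1).tolist())
print('col320',g[235:300,320].tolist());print('row262',g[262,265:375].tolist())
E
```

```text
marks fit [ 0.5455 -0.2211] 12.642172506846448 [-0.2  0.1  0.5  0.4 -0.3 -0.5] tongue [ 0.5449 -0.2222  0.093 ]
[[200 199 202 204 207 203 206 209 209 208 207 210 208 210 211 215 215 215
  215 215]
 [203 199 201 202 201 198 204 206 206 204 206 209 205 208 209 214 212 210
  215 214]
 [201 200 197 190 186 187 192 195 193 191 193 194 191 194 197 201 201 204
  215 214]
 [200 199 189 169 163 162 166 167 164 162 160 162 160 163 163 173 171 180
  209 212]
 [201 198 181 155 158 153 153 151 145 139 134 132 132 130 131 138 139 155
  206 213]
 [201 200 178 150 174 170 171 167 158 151 145 140 134 130 127 127 125 147
  203 212]
 [200 197 171 140 174 183 184 183 180 175 168 163 157 146 142 135 133 152
  203 213]
 [200 193 152 122 162 174 182 186 190 190 184 181 175 169 162 155 151 157
  204 212]
 [199 190 133 107 142 156 165 173 181 187 191 193 190 187 182 174 169 165
  202 212]
 [198 193 134  96 119 131 141 150 160 169 177 186 190 193 194 189 183 171
  203 210]
 [202 196 151  95  96 108 115 125 133 144 153 160 171 177 182 185 185 168
  204 211]
 [200 196 169 119 100 110 119 117 119 132 136 133 146
[... 899 characters left out ...]
121, 116, 110, 105, 105, 105, 105, 100, 90, 72, 72, 87, 89, 76, 68, 83, 98, 107, 106, 107, 107, 112, 116, 119, 120, 123, 116, 107, 105, 103, 105, 106, 108, 108, 109, 112, 118, 124, 128, 132, 138, 150, 165, 174, 184, 195, 213, 222]
row262 [93, 96, 96, 97, 96, 96, 98, 96, 96, 94, 85, 72, 60, 54, 66, 85, 97, 103, 104, 103, 105, 104, 105, 106, 109, 104, 95, 83, 72, 69, 71, 70, 68, 69, 70, 72, 75, 75, 74, 76, 74, 73, 73, 76, 72, 73, 74, 73, 75, 72, 72, 71, 72, 73, 73, 72, 74, 70, 72, 74, 74, 70, 73, 70, 73, 71, 73, 73, 73, 74, 72, 72, 72, 74, 74, 78, 78, 80, 77, 76, 78, 78, 86, 94, 101, 102, 103, 103, 105, 107, 104, 104, 104, 102, 102, 102, 99, 99, 99, 98, 100, 97, 91, 83, 77, 68, 63, 61, 57, 53]
```

```bash
echo '[{"tx": 0.035}, {"tx": 0.068}, {"tx": 0.068, "tz": 0.03}, {"tx": 0.068, "tz": 0.07}, {"tx": 0.068, "tz": 0.09}, {"tx": 0.068, "tz": 0.095}, {"tx": 0.068, "tz": 0.095}, {"tx": 0.068, "tz": 0.095}]' | python3 steer.py && python3 - <<'E'
from h import *
tool(.5462,-.222,.145,np.radians(73.0))
p=shot('wrist','w6.png')
cv2.imwrite('pics/c6.png',cv2.resize(cv2.imread('pics/w6.png')[120:420,160:480],(640,600)))
E
```

```text
time: 9.73
ee_pos: [0.5475, -0.2228, 0.1472]
eef_rot: [0.147, 0.989, -0.0, 0.001]
contact_force: [0.3, -0.1, -1.4]
finger_gap: 0.064
grip_force: 45.0
shift [0.0014 0.0004 0.0022] turn 0.0006 or -3.141 q6 -1.681 t 9.7333
```

View pics/c6.png

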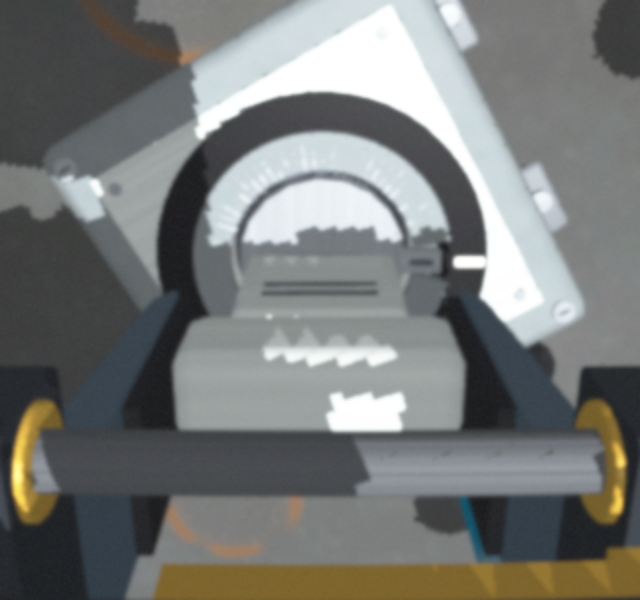

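Disc, collar and key foot are lined up (centres within ~2 crop px), with the mark I bar at crop (468,262). Now I creep down.

```bash
echo '[{"tx": 0.001, "tz": 0.003}, {"tx": 0.001, "tz": 0.006}, {"tx": 0.001, "tz": 0.009}, {"tx": 0.001, "tz": 0.012}, {"tx": 0.001, "tz": 0.014}, {"tx": 0.001, "tz": 0.016}, {"tx": 0.001, "tz": 0.016}]' | python3 steer.py && echo '[{"tz": 0.002}, {"tz": 0.004}, {"tz": 0.006}, {"tz": 0.006}]' | python3 steer.py
```

```text
time: 10.37
ee_pos: [0.5452, -0.222, 0.1294]
eef_rot: [0.147, 0.989, 0.0, -0.0]
contact_force: [0.2, 0.0, -1.3]
finger_gap: 0.0635
grip_force: 45.0
time: 10.7
ee_pos: [0.5457, -0.2222, 0.1236]
eef_rot: [0.147, 0.989, -0.0, 0.0]
contact_force: [0.7, 1.0, -2.4]
finger_gap: 0.0638
grip_force: 45.0
```

```bash
echo '[{"tz": 0.002}, {"tz": 0.004}, {"tz": 0.006}, {"tz": 0.008}, {"tz": 0.008}]' | python3 steer.py && echo '[{"tz": 0.001}, {"tz": 0.002}, {"tz": 0.003}, {"tz": 0.003}]' | python3 steer.py
```

```text
time: 11.12
ee_pos: [0.5458, -0.2223, 0.1164]
eef_rot: [0.147, 0.989, -0.0, 0.001]
contact_force: [-0.8, 0.6, 4.2]
finger_gap: 0.0634
grip_force: 45.0
time: 11.45
ee_pos: [0.5458, -0.2223, 0.1138]
eef_rot: [0.147, 0.989, -0.0, 0.001]
contact_force: [-0.5, 1.2, 7.2]
finger_gap: 0.0634
grip_force: 45.0
```

```bash
echo '[{"tz": 0.001}, {"tz": 0.002}, {"tz": 0.003}, {"tz": 0.003}]' | python3 steer.py
```

```text
time: 11.78
ee_pos: [0.546, -0.2223, 0.1123]
eef_rot: [0.147, 0.989, -0.0, 0.001]
contact_force: [-2.9, 1.7, 12.5]
finger_gap: 0.0641
grip_force: 45.0
```

```bash
echo '[{"tx": 0.0005, "turn": 0.06}, {"tx": 0.0005, "turn": 0.12}, {"tx": 0.0005, "turn": 0.18}, {"tx": 0.0005, "turn": 0.24}, {"tx": 0.0005, "turn": 0.3}, {"tx": 0.0005, "turn": 0.3}]' | python3 steer.py && python3 -c "
from h import *
s=probe_bus.get_state();print(s['wrist_torque'],s['contact_force'])"
```

```text
time: 12.28
ee_pos: [0.546, -0.2234, 0.1123]
eef_rot: [0.294, 0.956, -0.001, 0.002]
contact_force: [-1.4, -1.4, 12.0]
finger_gap: 0.0641
grip_force: 45.0
[-0.32521707  0.41593033 -0.04294569] [-1.38383884 -1.35922771 12.01469765]
```

```bash
echo '[{"turn": 0.08}, {"turn": 0.16}, {"turn": 0.24}, {"turn": 0.32}, {"turn": 0.4}, {"turn": 0.48}, {"turn": 0.56}, {"turn": 0.62}, {"turn": 0.65}, {"turn": 0.65}]' | python3 steer.py && python3 -c "
from h import *
s=probe_bus.get_state();print(s['wrist_torque'],s['contact_force'])" && echo '[{"tz": -0.002}, {"tz": -0.004}, {"tz": -0.006}, {"tz": -0.006}]' | python3 steer.py && python3 -c "
from h import *
s=probe_bus.get_state();print(s['wrist_torque'],s['contact_force'])"
```

```text
time: 13.12
ee_pos: [0.5444, -0.2236, 0.1122]
eef_rot: [0.583, 0.812, -0.001, 0.001]
contact_force: [-4.3, -3.0, 13.5]
finger_gap: 0.0634
grip_force: 45.0
[-0.52266967  1.23196718  0.0620139 ] [-4.31540732 -3.0332164  13.54363862]
time: 13.45
ee_pos: [0.545, -0.2225, 0.1162]
eef_rot: [0.583, 0.812, -0.0, 0.001]
contact_force: [-0.5, -1.8, 1.7]
finger_gap: 0.0636
grip_force: 45.0
[-0.5266803   0.05384754 -0.02835572] [-0.45579106 -1.83681101  1.67844137]
```

```bash
for i in 1; do echo '[{"turn": 0.02}, {"turn": 0.04}, {"turn": 0.04}]' | python3 steer.py | grep -E 'ee_pos|contact'; python3 -c "
from h import *
s=probe_bus.get_state();print(s['wrist_torque'])"; echo '[{"turn": 0.02}, {"turn": 0.04}, {"turn": 0.04}]' | python3 steer.py | grep -E 'ee_pos|contact'; python3 -c "
from h import *
s=probe_bus.get_state();print(s['wrist_torque'])"; done
```

```text
ee_pos: [0.5452, -0.2228, 0.116]
contact_force: [-0.7, -4.0, 2.8]
[-0.88939782  0.18063117  0.09350829]
ee_pos: [0.5451, -0.2227, 0.116]
contact_force: [-0.7, -3.9, 2.8]
[-1.11989945  0.2300526   0.07389889]
```

```bash
for i in 1; do echo '[{"tx": -0.0007, "turn": 0.015}, {"tx": -0.0007, "turn": 0.03}, {"tx": -0.0007, "turn": 0.03}]' | python3 steer.py | grep -E 'ee_pos|contact'; python3 -c "
from h import *
s=probe_bus.get_state();print(s['wrist_torque'])"; echo '[{"turn": 0.015}, {"turn": 0.03}, {"turn": 0.03}]' | python3 steer.py | grep -E 'ee_pos|contact'; python3 -c "
from h import *
s=probe_bus.get_state();print(s['wrist_torque'])"; done
```

```text
ee_pos: [0.5451, -0.2228, 0.116]
contact_force: [-2.0, -3.6, 2.7]
[-0.91105867  0.36995342  0.09280872]
ee_pos: [0.545, -0.2227, 0.116]
contact_force: [-2.1, -4.8, 4.2]
[-0.98626153  0.43447814  0.10102474]
```

```bash
for i in 1 2 ; do echo '[{"tz": -0.001}, {"tz": -0.001}]' | python3 steer.py | grep -E 'ee_pos|contact';done;  echo '[{"tz": -0.0015}, {"tz": -0.003}, {"tz": -0.003}]' | python3 steer.py | grep -E 'ee_pos|contact'
```

```text
ee_pos: [0.545, -0.2227, 0.1165]
contact_force: [-1.1, -6.2, 0.4]
ee_pos: [0.5451, -0.2226, 0.1173]
contact_force: [0.1, -4.0, -2.9]
ee_pos: [0.5454, -0.2224, 0.1209]
contact_force: [0.6, -3.9, -2.9]
```

```bash
echo '[{"tz": 0.003, "turn": 0.015}, {"tz": 0.003, "turn": 0.03}, {"tz": 0.003, "turn": 0.03}]' | python3 steer.py | grep -E 'ee_pos|contact'; python3 -c "
from h import *
s=probe_bus.get_state();print(s['wrist_torque'])"; echo '[{"turn": 0.015}, {"turn": 0.03}, {"turn": 0.03}]' | python3 steer.py | grep -E 'ee_pos|contact'; python3 -c "
from h import *
s=probe_bus.get_state();print(s['wrist_torque'])"
```

```text
ee_pos: [0.5458, -0.2226, 0.1183]
contact_force: [2.4, -2.8, -0.9]
[-0.78157702 -0.40052248  0.06223535]
ee_pos: [0.5458, -0.2228, 0.1187]
contact_force: [2.0, -4.0, 2.8]
[-0.69793911 -0.34638941 -0.00658145]
```

```bash
for i in 1 2 3; do echo '[{"tz": -0.0007}, {"tz": -0.0007}]' | python3 steer.py | grep -E 'ee_pos|contact';done
```

```text
ee_pos: [0.5458, -0.2228, 0.1194]
contact_force: [1.7, -4.2, 2.7]
ee_pos: [0.5458, -0.2227, 0.1198]
contact_force: [2.6, -2.9, 3.5]
ee_pos: [0.5457, -0.2227, 0.1203]
contact_force: [3.8, -3.8, 2.8]
```

The upward force stays near 3 N as the tool lifts, so the disc has sprung up at the ring mark. I let go, back off and wait.

```bash
echo '[{"tz": -0.001}, {"tz": -0.001}, {"tz": -0.001}, {"tz": -0.001}]' | python3 steer.py 0.085 && echo '[{"tz": -0.02}, {"tz": -0.05}, {"tz": -0.09}, {"tz": -0.09, "turn": -0.08}, {"tz": -0.09, "turn": -0.08}, {"tz": -0.09, "turn": -0.08}, {"tz": -0.09, "turn": -0.08}, {"tz": -0.09, "turn": -0.08}]' | python3 steer.py && python3 - <<'E'
from h import *
p=shot('wrist','w7.png')
s=probe_bus.get_state();M=R.from_quat(s['eef_rot']).as_matrix();print('tool y',np.degrees(np.arctan2(M[1,1],M[0,1])),s['ee_pos'])
E
echo '[{}, {}, {}, {}, {}, {}, {}, {}, {}, {}, {}, {}, {}, {}, {}, {}, {}, {}, {}, {}]' | python3 steer.py
```

```text
time: 16.37
ee_pos: [0.5439, -0.2218, 0.1202]
eef_rot: [0.662, 0.75, -0.0, -0.002]
contact_force: [-0.3, -0.5, 0.1]
finger_gap: 0.0844
grip_force: 0.0
time: 17.03
ee_pos: [0.5442, -0.2222, 0.2093]
eef_rot: [0.631, 0.775, -0.001, -0.002]
contact_force: [0.8, -0.9, 0.9]
finger_gap: 0.0852
grip_force: 0.0
tool y 11.699338380085816 [ 0.54436176 -0.22226717  0.20945662]
time: 18.75
ee_pos: [0.5452, -0.2227, 0.2111]
eef_rot: [0.631, 0.776, -0.0, 0.0]
contact_force: [-0.3, -0.3, 0.4]
finger_gap: 0.0849
grip_force: 0.0
```

```bash
python3 - <<'E'
import cv2
cv2.imwrite('pics/c7.png',cv2.resize(cv2.imread('pics/w7.png')[100:400,140:500],(720,600)))
E
```

```text
(no output)
```

View pics/c7.png

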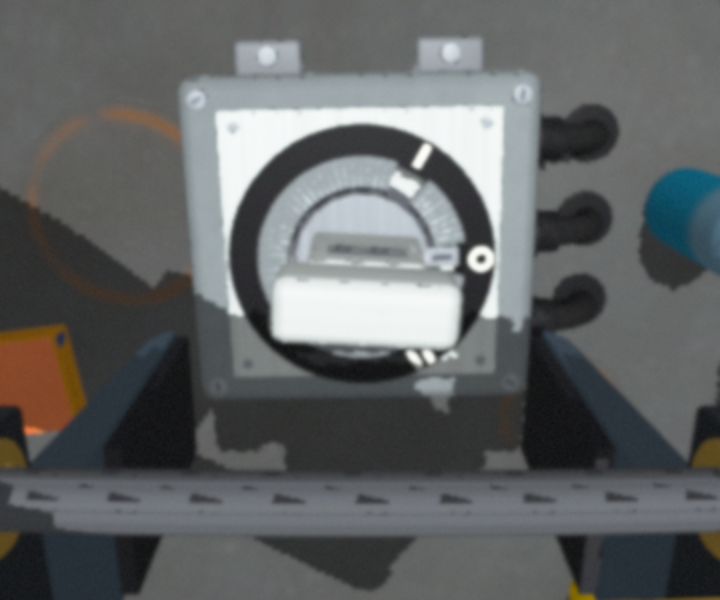

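The tooth stands in the ring notch (crop (440,257), ring at (480,258)) with the key upright on the tongue; it's locked at centre off. I'll wait a little longer, then regrip and press.

```bash
echo '[{}, {}, {}, {}, {}, {}, {}, {}, {}, {"ty": 0.0013, "tz": 0.03}, {"ty": 0.0013, "tz": 0.06}, {"ty": 0.0013, "tz": 0.08}, {"ty": 0.0013, "tz": 0.0905}, {"ty": 0.0013, "tz": 0.0905}, {"ty": 0.0013, "tz": 0.0905}]' | python3 steer.py 0.085 && echo '[{}, {}, {}, {}, {}, {}, {}]' | python3 steer.py 0.05 45 && echo '[{"tz": 0.002}, {"tz": 0.004}, {"tz": 0.006}, {"tz": 0.007}, {"tz": 0.007}]' | python3 steer.py
```

```text
time: 20.0
ee_pos: [0.5468, -0.2226, 0.1209]
eef_rot: [0.631, 0.776, 0.0, 0.0]
contact_force: [0.5, -0.0, -0.2]
finger_gap: 0.085
grip_force: 0.0
time: 20.58
ee_pos: [0.547, -0.2227, 0.1213]
eef_rot: [0.631, 0.776, 0.0, 0.001]
contact_force: [0.5, -0.8, 3.9]
finger_gap: 0.0639
grip_force: 45.0
time: 21.0
ee_pos: [0.547, -0.2227, 0.114]
eef_rot: [0.631, 0.776, 0.0, 0.001]
contact_force: [-0.8, -0.5, 6.5]
finger_gap: 0.064
grip_force: 45.0
```

```bash
echo '[{"tz": 0.001}, {"tz": 0.002}, {"tz": 0.003}, {"tz": 0.003}]' | python3 steer.py | grep -E 'ee_pos|contact';  echo '[{"tz": 0.0005}, {"tz": 0.001}, {"tz": 0.001}]' | python3 steer.py| grep -E 'ee_pos|contact'
```

```text
ee_pos: [0.5471, -0.2229, 0.1132]
contact_force: [-4.1, -0.1, 16.7]
ee_pos: [0.5471, -0.2229, 0.1131]
contact_force: [-4.5, 0.7, 22.1]
```

```bash
echo '[{"ty": -0.0006, "tz": -0.0013}, {"ty": -0.0006, "tz": -0.0013, "turn": 0.08}, {"ty": -0.0006, "tz": -0.0013, "turn": 0.16}, {"ty": -0.0006, "tz": -0.0013, "turn": 0.24}, {"ty": -0.0006, "tz": -0.0013, "turn": 0.3}, {"ty": -0.0006, "tz": -0.0013, "turn": 0.3}]' | python3 steer.py| grep -E 'ee_pos|contact|rot'; python3 -c "
from h import *
s=probe_bus.get_state();print(s['wrist_torque'])"
```

```text
ee_pos: [0.5463, -0.2233, 0.1132]
eef_rot: [0.74, 0.672, 0.0, 0.002]
contact_force: [-3.3, -0.7, 15.0]
[-0.15193542  0.57769202 -0.0067154 ]
```

```bash
echo '[{"turn": 0.08}, {"turn": 0.16}, {"turn": 0.24}, {"turn": 0.32}, {"turn": 0.4}, {"turn": 0.48}, {"turn": 0.56}, {"turn": 0.64}, {"turn": 0.68}, {"turn": 0.68}]' | python3 steer.py| grep -E 'ee_pos|contact|rot'; python3 -c "
from h import *
s=probe_bus.get_state();print(s['wrist_torque'])";  echo '[{"tz": -0.002}, {"tz": -0.004}, {"tz": -0.005}, {"tz": -0.005}]' | python3 steer.py | grep -E 'ee_pos|contact';python3 -c "
from h import *
s=probe_bus.get_state();print(s['wrist_torque'])"
```

```text
ee_pos: [0.5449, -0.2235, 0.1132]
eef_rot: [0.922, 0.387, -0.001, 0.001]
contact_force: [-6.6, -1.4, 18.5]
[-0.30495371  1.26718404  0.01206747]
ee_pos: [0.5449, -0.2234, 0.1162]
contact_force: [-3.7, -2.5, 4.8]
[-0.63615978  0.56349981 -0.01633702]
```

```bash
c="from h import *
s=probe_bus.get_state();print(s['wrist_torque'])"; echo '[{"tx": -0.0007, "tz": -0.002}, {"tx": -0.0007, "tz": -0.002, "turn": 0.02}, {"tx": -0.0007, "tz": -0.002, "turn": 0.04}, {"tx": -0.0007, "tz": -0.002, "turn": 0.04}]' | python3 steer.py | grep -E 'ee_pos|contact';python3 -c "$c"; echo '[{"turn": 0.02}, {"turn": 0.04}, {"turn": 0.04}]' | python3 steer.py | grep -E 'ee_pos|contact';python3 -c "$c"
```

```text
ee_pos: [0.5447, -0.2232, 0.1173]
contact_force: [-1.7, -2.9, 1.0]
[-0.60658118  0.50614699  0.16662688]
ee_pos: [0.5447, -0.2232, 0.1179]
contact_force: [-4.1, -2.3, 4.3]
[-0.67483322  0.84788609  0.08232346]
```

```bash
c="from h import *
s=probe_bus.get_state();print(s['wrist_torque'])"; for i in 1 2 3; do echo '[{"tz": -0.0007}, {"tz": -0.0007}]' | python3 steer.py | grep -E 'ee_pos|contact';done;python3 -c "$c"
```

```text
ee_pos: [0.5448, -0.2231, 0.1187]
contact_force: [-5.4, -3.3, 3.8]
ee_pos: [0.5448, -0.2231, 0.1194]
contact_force: [-4.3, -3.7, 4.6]
ee_pos: [0.5448, -0.2231, 0.12]
contact_force: [-4.6, -2.5, 4.2]
[-0.714434    0.8840363  -0.01303087]
```

```bash
echo '[{"tz": -0.001}, {"tz": -0.001}, {"tz": -0.001}, {"tz": -0.001}]' | python3 steer.py 0.085 && echo '[{"tz": -0.02}, {"tz": -0.05}, {"tz": -0.09}, {"tz": -0.09}, {"tz": -0.09}, {"tz": -0.09}, {"tz": -0.09}]' | python3 steer.py && python3 - <<'E'
from h import *
def look(n,p):
    im=cv2.imread('pics/'+n)
    for a in (73,13,-47):
        l=[proj(p,[[.546+r*np.cos(np.radians(a)),-.2225+r*np.sin(np.radians(a)),.08]])[0] for r in (.033,.036,.039)]
        print(n,a,[(u.round().astype(int).tolist(),im[int(u[1]+.5)-1:int(u[1]+.5)+2,int(u[0]+.5)-1:int(u[0]+.5)+2].mean((0,1)).round().tolist()) for u in l])
look('w7.png',np.load('pics/w7.png.npy',allow_pickle=True).item())
p=shot('wrist','w8.png');look('w8.png',p)
im=cv2.imread('pics/w8.png');g=cv2.cvtColor(im,cv2.COLOR_BGR2GRAY)
s=probe_bus.get_state();M=R.from_quat(s['eef_rot']).as_matrix();print('tool y',np.degrees(np.arctan2(M[1,1],M[0,1])),s['ee_pos'],s['time'])
for zt in (.152,.146):  # key top face outline expected
    for a in (-47,):
        c,q=np.cos(np.radians(a)),np.sin(np.radians(a))
        print(zt,proj(p,[[.546+u*c-v*q,-.2225+u*q+v*c,zt] for u,v in((-.032,-.012),(.032,-.012),(.032,.012),(-.032,.012))]).round(0).tolist())
m=(g>225).astype(np.uint8);n,l,st,ce=cv2.connectedComponentsWithStats(m)
for i in range(1,n):
    if st[i,4]>60: print(st[i].tolist(),ce[i].round(0),cv2.minAreaRect(np.argwhere(l==i)[:,::-1].astype(np.int32)))
E
```

```text
time: 24.67
ee_pos: [0.5459, -0.2225, 0.1208]
eef_rot: [0.937, 0.35, 0.001, -0.0]
contact_force: [0.3, 0.2, 0.1]
finger_gap: 0.0849
grip_force: 0.0
time: 25.25
ee_pos: [0.5446, -0.2225, 0.2094]
eef_rot: [0.937, 0.35, -0.001, -0.001]
contact_force: [-0.5, -0.2, -0.2]
finger_gap: 0.0854
grip_force: 0.0
w7.png 73 [([341, 197], [156.0, 151.0, 145.0]), ([342, 194], [241.0, 242.0, 237.0]), ([344, 191], [239.0, 241.0, 236.0])]
w7.png 13 [([360, 230], [179.0, 171.0, 164.0]), ([364, 230], [189.0, 180.0, 173.0]), ([367, 230], [188.0, 181.0, 174.0])]
w7.png -47 [([341, 262], [243.0, 244.0, 239.0]), ([343, 265], [242.0, 242.0, 238.0]), ([344, 268], [241.0, 242.0, 238.0])]
w8.png 73 [([299, 196], [202.0, 193.0, 187.0]), ([297, 193], [255.0, 255.0, 255.0]), ([295, 190], [251.0, 252.0, 250.0])]
w8.png 13 [([339, 195], [232.0, 231.0, 227.0]), ([340, 192], [255.0, 255.0, 255.0]), ([342, 189], [255.0, 255.0, 255.0])]
w8.png -47 [([359, 228], [110.0, 104.0, 100.0]), ([362, 228], [120.0, 115.0, 110.0]), ([366, 228], [106.0, 102.0, 98.0])]
tool y -48.98586777173374 [ 0.5445884  -0.22255157  0.20922631] 2
[... 1484 characters left out ...]
4.3416290283203), (14.193394660949707, 41.63844299316406), 19.653823852539062)
[286, 197, 63, 34, 881] [317. 209.] ((314.5384826660156, 210.69227600097656), (27.456256866455078, 63.14938735961914), 78.69007110595703)
[100, 235, 70, 31, 716] [135. 250.] ((134.33319091796875, 250.4773406982422), (10.067425727844238, 71.78419494628906), 71.17529296875)
[317, 250, 22, 7, 110] [328. 253.] ((327.58526611328125, 253.6088104248047), (5.905630588531494, 21.16823387145996), 85.60128784179688)
[606, 257, 34, 64, 1041] [629. 288.] ((622.5, 288.5), (63.0, 33.0), 90.0)
[195, 406, 24, 14, 167] [205. 414.] ((207.0308074951172, 416.3321838378906), (21.352231979370117, 12.993412017822266), 24.443954467773438)
```

The I and ring notches are now empty (white) and the tooth stands at II. One numeric check that the key's height matches the sprung-up state at centre off.

```bash
python3 - <<'E'
from h import *
for n in('w7.png','w8.png'):
    g=cv2.GaussianBlur(cv2.cvtColor(cv2.imread('pics/'+n),cv2.COLOR_BGR2GRAY),(3,3),0)
    print(n,g[225:290:2,320].tolist(),g[258,262:282].tolist(),g[258,360:380].tolist())
E
```

```text
w7.png [122, 137, 160, 179, 168, 154, 161, 183, 221, 236, 243, 246, 247, 245, 244, 244, 244, 243, 242, 241, 241, 241, 231, 202, 133, 125, 143, 79, 28, 23, 21, 20, 26] [106, 71, 44, 29, 23, 21, 21, 23, 25, 27, 33, 50, 83, 130, 177, 208, 223, 230, 235, 239] [243, 243, 243, 242, 240, 236, 229, 220, 200, 165, 117, 70, 40, 27, 23, 23, 27, 40, 66, 102]
w8.png [112, 136, 156, 162, 158, 170, 178, 174, 167, 168, 172, 176, 177, 214, 252, 249, 205, 172, 169, 169, 170, 170, 165, 149, 121, 110, 88, 45, 34, 35, 33, 33, 54] [129, 86, 70, 68, 67, 67, 67, 67, 70, 81, 103, 129, 149, 159, 164, 166, 168, 169, 171, 171] [170, 169, 167, 165, 163, 157, 143, 116, 80, 50, 36, 33, 33, 34, 39, 50, 68, 87, 101, 107]
```

```bash
python3 -c "
from workcell import arm, imaging, probe_bus, job
print(job.job_done())"
```

```text
the job is handed in; nothing more can be done
None
```

The supply is changed over from feed I to feed II: I held the switch at centre off with the hand clear for over two seconds, and the key now stands on the tongue with the tooth in the two-bar notch. That it is sprung up and locked there I judged from the force readings and the key's height in the last camera image; the job is handed in, and no verdict was returned.

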